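# Clear the tamping station and give it one square tamp

## Robot

A 7-joint arm with a two-finger parallel gripper is mounted at the origin on a cart in front of the work surface, level with it; the furniture and walls round the work are solid. World frame = base frame: x ahead of the robot, y to its left, z up, the work surface at z = 0. Lengths are in m, angles in rad, forces in N, time in s.
With the tool pointing down it reaches from about 0.425 to 0.95 m from the base axis. Payload 4.7 kg.
Tool frame: the origin (TCP) lies on the centre line of the jaws, within the pads' length; the fingertips stand robot.nose_length ahead of it and the grasp point (between the pads) lies 8 mm behind it (robot.nose_length is the distance from the TCP to the fingertips, in m); z points along the fingers, x is the direction in which the jaws open and shut, and the axes are right-handed (so a half turn about z gives the same grasp; the last joint's range is limited). The gripper opens to 85 mm and grips with 20 to 120 N. Pads are 22 mm wide; open, the fingers measure 114 mm over their backs; the gripper's body (76 mm by 85 mm) begins 54 mm behind the grasp point. The pads swing forward as they close: fully open they stand 13 mm farther back than shut.
Start: joints at [-1.364, 0.469, -0.049, 1.532, 0.024, 1.141, -0.082], TCP at [0.158, 0.656, 0.242] pointing down, gripper open.
Joint ranges: [-2.59, 2.59], [-0.33, 1.99], [-1.39, 1.29], [0.1, 2.45], [-1.04, 4.18], [0.21, 1.99], [-2.66, 2.66]. Speed limits (rad/s): [2.57, 2.57, 3.14, 3.14, 3.14, 3.14, 3.14].

## Interface

Orientations are given as [roll, pitch, yaw] about the fixed x, y, z axes, in that order (R = Rz(yaw) Ry(pitch) Rx(roll)).
In Python, from plant import robot gives the robot as it stands. Calls block until the motion is done:
- robot.goto(position, orientation): joint-space move of the TCP to a pose.
- robot.move_straight(position, vel=0.15, attitude=None, contact_N=None): straight line of the TCP; attitude=None keeps the orientation; vel is the mean speed in m/s. With contact_N (N) it stops when the force on the tool has changed by that much, and returns True; else False.
- robot.move_joints(angles): joint-space move.
- robot.grip(opening, strength=None): opening from 0.0 (shut) to 1.0 (fully open); strength is the grip in N (None keeps the last); returns when the fingers have stopped.
- robot.sleep(seconds).
- robot.inverse_kinematics(position, orientation): joint angles nearest the present ones, or None.
- robot.sense(): the state.
- robot.grab_frame(name): name is "scene" or "top" or "wrist"; returns a dict with "image" (384x512x3 uint8, red, green, blue), "range_z" (384x512 float32, m along the optical axis (not along the pixel's ray), 0 where there is no reading), "fx", "fy", "cx", "cy" (pixels), "dist_coeffs" ([k1, k2, p1, p2, k3] as OpenCV has them; the pictures are not rectified), "R" (3x3) and "t" (3): a world point X has camera coordinates R X + t. Camera axes: x right, y down, z forward; pixel columns grow to the right and rows downward; lengths in m; the calibration is good to about 2 mm. A picture is of the moment at which its call begins.
A pose or a line that the arm cannot do raises robot.IKError and nothing moves.
- robot.close_job(): hands the job in, once; it reports no verdict.
The state is a dict: "t": time; "joint_pos": joint angles; "joint_velocities": joint speeds; "effort": joint torques, N m; "tcp_pos": TCP position; "tcp_rot": TCP orientation; "wrist_force": force on the tool from outside, world axes, zero at the start; "torque": the same for the moment, N m; "opening": opening from 0.0 (shut) to 1.0 (fully open).
Only numpy, scipy, OpenCV 4.12 (cv2) and the standard library are available. Lean on these libraries where they do the work, as an engineer would, in place of code of your own. Each camera call takes 0.05 s, during which the arm holds its last target. There are 200 camera calls.

## Task

First take the cork that was left on the sprung plate of the tamping station and put it in the white bowl. Then lift the tamper out of its leaning rest, stand it upright on the station's rubber pad and let go of it; take it afresh by the handle and press its flat base down on the middle of the plate, level, until the plate bottoms out, and hold it there for a moment. Finish with the tamper standing upright on the rubber pad again and the cork in the bowl, and leave the carafe, mug, sugar glass and shaker where they are.

Things in the scene. Friction and masses are not known exactly. Their poses are not given: they have to be found in the camera images.
- station: Fixed dark wooden board, 115 x 245 x 8 mm, with a round steel well and a square black rubber pad. Origin: centre of its underside, on the table; y runs along it from pad to well, z up. Well axis at y = +62 mm: collar of outer diameter 92, inner 74 mm, rim 38 mm above the table. Pad centre at y = -64 mm.
- pad (a point): Centre of the top face of the rubber pad (94 x 94 mm, top 11 mm above the table). z up.
- plate: Round aluminium plate in the well, diameter 66, 6 mm thick. Origin: centre of its underside, 34 mm above the table at rest (its top then at 40 mm, 2 mm proud of the collar); z: face normal, up when level. It rides on a sprung plunger and rocks up to 0.12 rad any way against a soft spring (1 N m/rad): pushed off centre or by a tilted tool, it tilts.
- plunger (a joint): Travel of the plate's plunger straight down, in m: 0 = up, at rest; 0.014 = bottomed out on a hard stop. Spring: starts to move at about 4 N and needs about 10 N at the bottom (the tamper's weight counts towards it); it springs back up when let go.
- tamper: Coffee tamper, about 0.25 kg, 112 mm tall: steel base of diameter 58, 20 mm thick; neck of diameter 23; from 42 to 110 mm a straight round wooden handle of diameter 28. Origin: centre of the flat underside of the base; z: along the handle to its free end. It starts leaning in the rest, z 0.60 rad from vertical, handle free, its end up and pointing away from the robot.
- rest: Fixed light wooden cradle, foot 96 x 84, 60 mm high, holding only the tamper's base: slanted seat, back and two cheeks with 2 mm play. The tamper lifts straight up out of it. Origin: on the table below the centre of the tamper's underside (37 mm up); x: horizontal direction in which the handle leans; z up.
- cork: Bottle cork, 38 mm tall, slightly tapered: diameter 23 mm at its foot, 25 mm at the top, 12 g. It stands upright on the sprung plate at the start. Origin: centre of its foot; z along its axis, up at the start.
- cork_center (a point): Middle of the cork, 19 mm from its foot.
- bowl: Round white bowl, loose, rim diameter 136 mm, 55 mm high, on the table; rest and bowl may change sides. Origin: centre of its underside; z up.
- carafe: Bystander: glass coffee carafe with black lid and handle, 165 x 128 x 111 mm, loose. Origin: centre of its underside.
- mug: Bystander: white mug, 81 x 116 x 94 mm, loose. Origin: centre of its underside.
- sugar: Bystander: glass with sugar sachets, 75 x 77 x 117 mm, loose. Origin: centre of its underside.
- mill: Bystander: small shaker, 44 mm wide, 90 mm tall, loose. Origin: centre of its underside.
Not all that is in view belongs to the job. Of the things shaped like the cork, the cork one is meant.

How it is judged:
On the way, in this order (a step that is already met when the one before it is completed fails the run):
1. the cork lies in the white bowl, let go (horizontal distance between cork_center and bowl below 0.055 m and z of cork_center in the frame of bowl below 0.05 m and contact force between cork and the fingers below 0.05 N and linear speed of cork below 0.05 m/s), for 0.3 s.
2. the tamper stands upright on the rubber pad, let go (angle between tamper's own z axis and vertical below 0.06 rad and horizontal distance between tamper and pad below 0.03 m and z of tamper in the frame of pad between -0.004 and 0.004 m and contact force between tamper and the fingers below 0.05 N and linear speed of tamper below 0.03 m/s), for 0.3 s.
3. the tamper, level and within 8 mm of the plate's middle, presses the plate level onto its lower stop (value of joint plunger above 0.0128 m and angle between each of plate, tamper's own z axis and vertical below 0.06 rad and horizontal distance between tamper and plate below 0.008 m and contact force between tamper and plate above 3 N), for 0.4 s.
At the end, for the whole second after the job is handed in: The cork is at rest in the bowl (its middle within 55 mm of the bowl's axis and less than 50 mm above the bowl's underside); the tamper stands upright (within 0.06 rad), still and released on the rubber pad, its axis within 30 mm of the pad's centre; the plate is up again (plunger under 3 mm) (all of step 1 and all of step 2 and value of joint plunger below 0.003 m); the robot touches nothing.
It fails at once if a bystander (carafe, mug, sugar glass, shaker) is shifted by more than 30 mm (distance of any of carafe, mug, sugar, mill from where it was at the start of the episode above 0.03 m).
It also fails if it takes over 72 s, if anything falls off the work surface, if the arm or the gripper's body presses on something with over 40 N, if the wrist force passes 120 N, or if a joint passes its speed limit or range.

## Working session

There is one attempt and no reset: what is moved stays moved. The work goes in short steps, each a Python script; the robot and the scene stay as the last script left them, time stands still between calls to the robot, and variables do not carry over. Pictures are saved under pics/ and viewed, about 8 in all and at most 12, crops included, and the job is handed in when it is done.

```bash
ls; mkdir -p pics; cat > h.py <<'E'
import numpy as np, cv2
from plant import robot
def K(f): return np.array([[f['fx'],0,f['cx']],[0,f['fy'],f['cy']],[0,0,1.]])
def ray(f,u,v):
    p=cv2.undistortPoints(np.array([[[u,v]]],float),K(f),np.array(f['dist_coeffs'],float))[0,0]
    R=np.array(f['R']);o=-R.T@np.array(f['t']);return o,R.T@np.array([p[0],p[1],1.])
def onplane(f,u,v,z):
    o,d=ray(f,u,v);return o+d*(z-o[2])/d[2]
def cloud(f):
    h,w=f['range_z'].shape
    uv=np.stack(np.meshgrid(np.arange(w),np.arange(h)),-1).reshape(-1,1,2).astype(float)
    p=cv2.undistortPoints(uv,K(f),np.array(f['dist_coeffs'],float))[:,0]
    z=f['range_z'].reshape(-1,1);c=np.hstack([p*z,z])
    X=(c-np.array(f['t']))@np.array(f['R']);X[z[:,0]==0]=np.nan
    return X.reshape(h,w,3)
def proj(f,X):
    R=np.array(f['R']);return cv2.projectPoints(np.array(X,float).reshape(-1,1,3),cv2.Rodrigues(R)[0],np.array(f['t'],float),K(f),np.array(f['dist_coeffs'],float))[0][:,0]
def save(f,n): cv2.imwrite('pics/'+n,f['image'][:,:,::-1])
E
python3 - <<'E'
from h import *
import pickle
for n in ['scene','top']:
    f=robot.grab_frame(n);save(f,n+'0.png');pickle.dump(f,open(n+'0.pkl','wb'))
    R=np.array(f['R']);print(n,-R.T@np.array(f['t']),R[2],f['fx'],f['dist_coeffs'],(f['range_z']>0).mean())
a=[cv2.imread(f'pics/{n}0.png') for n in('scene','top')]
s=robot.sense();print(s['tcp_pos'],s['tcp_rot'],s['t'],robot.nose_length)
E
```

```text
pics
scene [0.78267328 1.07960235 0.8246123 ] [-0.17710221 -0.81819824 -0.54697939] 470.9750084767704 [0.0521426 0.        0.        0.        0.       ] 0.9958394368489584
top [ 0.38324221 -0.03192431  1.15041277] [ 1.58094465e-01 -7.20046181e-04 -9.87423729e-01] 361.7103207683322 [-0.06539477  0.          0.          0.          0.        ] 0.9959716796875
[0.15757524 0.65583677 0.24135642] [3.14151910e+00 1.76866706e-03 1.33503016e+00] 0.1 0.011
```

View pics/scene0.png

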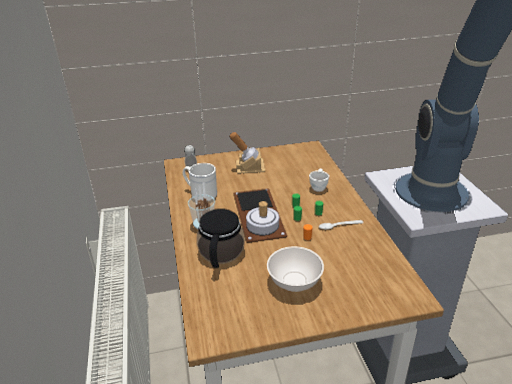

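View pics/top0.png

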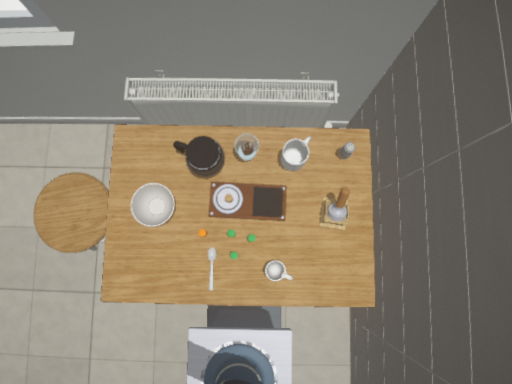

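Things that could be taken for the cork: the brown cylinder on the plate (scene 263,208; top 228,198), three green ones (scene 297,200; 297,213; 319,208) and one orange (308,232). By the description it is the brown one on the plate. I'll measure next and check it in a crop.

```bash
cat > m.py <<'E'
from h import *
import pickle
F={n:pickle.load(open(n+'0.pkl','rb')) for n in('scene','top')}
C={n:cloud(F[n]) for n in F}
def circ(P):
    A=np.c_[2*P[:,:2],np.ones(len(P))];s=np.linalg.lstsq(A,(P[:,:2]**2).sum(1),rcond=None)[0]
    return s[:2],np.sqrt(s[2]+s[0]**2+s[1]**2)
if __name__=='__main__':
  for n,(cu,cv_) in {'top':(228,198),'scene':(263,208)}.items():
    X=C[n];f=F[n];print(n,'table z',np.nanmedian(X[230:280,100:130,2]) if n=='top' else np.nanmedian(X[300:310,220:250,2]))
    c=onplane(f,cu,cv_,.07);r=np.hypot(X[...,0]-c[0],X[...,1]-c[1])
    m=(r<.06)&(X[...,2]>.055);P=X[m];print('cork',c.round(3),m.sum(),P.mean(0).round(4),P[:,2].max().round(4))
    m=(r<.06)&(X[...,2]>.03)&(X[...,2]<.05);P=X[m]
    h,_=cv2.findContours(m.astype('uint8'),0,1);h=max(h,key=cv2.contourArea)[:,0]
    Q=np.array([onplane(f,u,v,.038) for u,v in h]);print('collar circ',circ(Q),P[:,:2].mean(0))
    # handle colour
    hsv=cv2.cvtColor(f['image'],cv2.COLOR_RGB2HSV)
    (a,b,w,hh)=(305,175,60,60) if n=='top' else (225,120,50,60)
    m=np.zeros(X.shape[:2],bool);m[b:b+hh,a:a+w]=1;m&=(X[...,2]>.012)
    P=X[m];print('rest+tamper z max',P[:,2].max(),len(P))
    top=P[P[:,2]>.068];c0=top.mean(0);u=np.linalg.svd(top-c0)[2][0];print('handle',len(top),c0.round(4),u.round(3),'low',P[P[:,2]<.066].mean(0).round(4))
    # bowl
    b0=onplane(f,*((153,205) if n=='top' else (295,268)),.05);r=np.hypot(X[...,0]-b0[0],X[...,1]-b0[1])
    m=(r<.1)&(X[...,2]>.045)&(X[...,2]<.065);P=X[m];print('bowl',circ(P),P[:,2].max())
    # station board
    m=(hsv[...,2]<90)&(X[...,2]>.002)&(X[...,2]<.02)&(np.abs(X[...,0]-c[0])<.15)&(np.abs(X[...,1]-c[1])<.25)
    m=m.astype('uint8');k,l,s,_=cv2.connectedComponentsWithStats(m);i=1+np.argmax(s[1:,4])
    h,_=cv2.findContours((l==i).astype('uint8'),0,1);h=max(h,key=cv2.contourArea)[:,0]
    Q=np.array([onplane(f,u,v,.008)[:2] for u,v in h],np.float32);print('board',cv2.minAreaRect(Q),s[i])
    m=(hsv[...,2]<35)&(l==i)
    h,_=cv2.findContours(m.astype('uint8'),0,1);h=max(h,key=cv2.contourArea)[:,0]
    Q=np.array([onplane(f,u,v,.011)[:2] for u,v in h],np.float32);print('pad',cv2.minAreaRect(Q))
  a=cv2.resize(F['scene']['image'][120:280,190:350],(560,560),interpolation=2)
  b=cv2.resize(F['top']['image'][170:240,300:370],(230,230),interpolation=2)
  d=np.zeros((560,795,3),'uint8');d[:,:560]=a;d[:230,565:]=b
  cv2.imwrite('pics/crop1.png',d[:,:,::-1])
E
python3 m.py
```

```text
top table z -0.000354084818781432
cork [0.542 0.043 0.07 ] 57 [0.5436 0.0403 0.0773] 0.0821
collar circ (array([0.54722443, 0.04536021]), np.float64(0.044447663155507244)) [0.54703348 0.04599636]
rest+tamper z max 0.1365250203295843 730
handle 235 [ 0.5394 -0.2917  0.105 ] [-0.647  0.101 -0.756] low [ 0.5054 -0.2851  0.0484]
bowl (array([0.52186963, 0.27602579]), np.float64(0.06437640178709075)) 0.05985197818075211
board ((0.5419708490371704, -0.07869718968868256), (0.09048852324485779, 0.09126019477844238), 87.84684753417969) [253 187  29  30 804]Traceback (most recent call last):
  File "m.py", line 31, in <module>
    h,_=cv2.findContours(m.astype('uint8'),0,1);h=max(h,key=cv2.contourArea)[:,0]
                                                  ~~~^^^^^^^^^^^^^^^^^^^^^^^
ValueError: max() iterable argument is empty
```

```bash
python3 - <<'E'
s=open('m.py').read()
i=s.index("    m=(hsv[...,2]<35)");j=s.index("  a=cv2.resize")
s=s[:i]+s[j:]
s=s.replace("onplane(f,u,v,.008)[:2]","onplane(f,u,v,.011)[:2]")
open('m.py','w').write(s)
E
python3 m.py
```

```text
top table z -0.000354084818781432
cork [0.542 0.043 0.07 ] 57 [0.5436 0.0403 0.0773] 0.0821
collar circ (array([0.54722443, 0.04536021]), np.float64(0.044447663155507244)) [0.54703348 0.04599636]
rest+tamper z max 0.1365250203295843 730
handle 235 [ 0.5394 -0.2917  0.105 ] [-0.647  0.101 -0.756] low [ 0.5054 -0.2851  0.0484]
bowl (array([0.52186963, 0.27602579]), np.float64(0.06437640178709075)) 0.05985197818075211
board ((0.5415539741516113, -0.07857436686754227), (0.09025093168020248, 0.09102058410644531), 87.84679412841797) [253 187  29  30 804]
scene table z -0.00016015959342845587
cork [0.547 0.053 0.07 ] 93 [0.5478 0.0473 0.0717] 0.0838
collar circ (array([0.55095017, 0.05367773]), np.float64(0.044610891587693324)) [0.55168318 0.05734078]
rest+tamper z max 0.13722044322673713 1133
handle 204 [ 0.5448 -0.2935  0.1002] [0.047 0.988 0.145] low [ 0.4847 -0.4332  0.0391]
bowl (array([0.52433934, 0.27789466]), np.float64(0.06440047045013936)) 0.059291984920085486
board ((0.5450893044471741, -0.07651017606258392), (0.09830999374389648, 0.09583309292793274), 87.8347396850586) [237 190  36  21 489]
```

View pics/crop1.png

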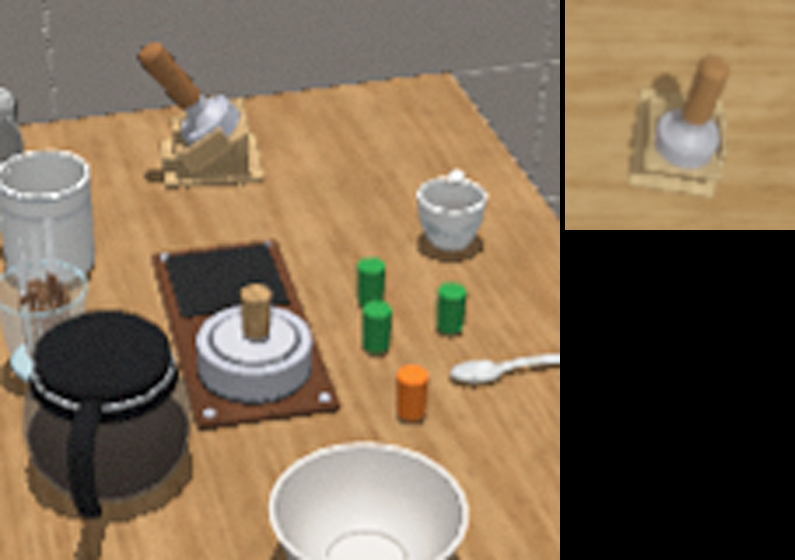

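The crop confirms that the brown cork stands on the plate, slightly towards the pad side. The tamper leans away from the robot, and the depth and size checks agree. Next I'll take wrist views above the station and rest.

```bash
cat > a.py <<'E'
from h import *
import pickle
D=np.pi
def show(n):
    s=robot.sense();print(n,'t',round(s['t'],2),s['tcp_pos'].round(4) if hasattr(s['tcp_pos'],'round') else s['tcp_pos'],np.round(s['tcp_rot'],3),'q',np.round(s['joint_pos'],2),'F',np.round(s['wrist_force'],1),'op',round(s['opening'],3))
for n,p in [('w_rest',[.47,-.27,.3]),('w_st',[.48,.04,.26])]:
    y=np.arctan2(p[1],p[0])
    robot.goto(p,[D,0,y]);show(n)
    f=robot.grab_frame('wrist');save(f,n+'.png');pickle.dump(f,open(n+'.pkl','wb'))
    R=np.array(f['R']);print(-R.T@np.array(f['t']),R[2],(f['range_z']>0).mean())
A=[cv2.imread('pics/%s.png'%n) for n in('w_rest','w_st')]
cv2.imwrite('pics/w1.png',cv2.resize(np.hstack(A),(800,300),interpolation=cv2.INTER_AREA))
E
python3 a.py
```

```text
w_rest t 3.52 [ 0.4705 -0.2693  0.2999] [-3.142  0.    -0.52 ] q [-0.3   0.27  0.92  1.81 -0.23  1.17  0.17] F [ 0.   1.2 -0.3] op 1.004
[ 0.51124158 -0.2008383   0.43082597] [-0.15403806 -0.26977652 -0.95052244] 0.9961039225260416
w_st t 4.76 [0.4804 0.0386 0.2603] [ 3.141e+00 -1.000e-03  8.100e-02] q [-0.91  0.16  0.84  1.99 -0.13  1.05  0.07] F [-0.6 -0.2  0.4] op 0.999
[0.47498244 0.1173608  0.39124699] [ 0.02620249 -0.31010101 -0.95034246] 0.9961039225260416
```

View pics/w1.png

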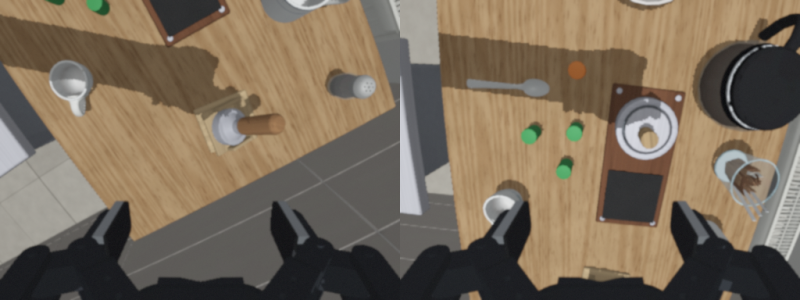

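The left view shows the tamper (base about 230,127, handle end 278,124) in its rest. The right view shows the cork on the plate (648,138), the collar (646,128) and the pad (633,195). I'll refine the positions from these.

```bash
cat > m2.py <<'E'
from h import *
import pickle
from m import circ
f=pickle.load(open('w_st.pkl','rb'));X=cloud(f);hsv=cv2.cvtColor(f['image'],cv2.COLOR_RGB2HSV)
def big(m):
    k,l,s,_=cv2.connectedComponentsWithStats(m.astype('uint8'));i=1+np.argmax(s[1:,4]);m=(l==i).astype('uint8')
    return max(cv2.findContours(m,0,1)[0],key=cv2.contourArea)[:,0]
near=(abs(X[...,0]-.545)<.09)&(X[...,1]>-.16)&(X[...,1]<.14)
h=big(near&(X[...,2]>.004)&(X[...,2]<.1)); print('board(z~.008)',cv2.minAreaRect(np.array([onplane(f,u,v,.008)[:2] for u,v in h],np.float32)))
h=big(near&(hsv[...,2]<55)&(X[...,2]<.02)&(X[...,1]<-.02)); print('pad',cv2.minAreaRect(np.array([onplane(f,u,v,.011)[:2] for u,v in h],np.float32)))
m=near&(X[...,2]>.034)&(X[...,2]<.045)
P=X[m];r=np.hypot(*(P[:,:2]-[.547,.046]).T)
Q=P[r>.036];print('collar pts',circ(cv2.convexHull(Q[:,:2].astype(np.float32))[:,0].astype(float)), P[:,2].mean())
m=near&(X[...,2]>.07);P=X[m];print('cork top',len(P),P.mean(0),cv2.minEnclosingCircle(P[:,:2].astype(np.float32)))
h=big(m);Q=np.array([onplane(f,u,v,.078) for u,v in h]);print('cork contour',circ(Q))
# tamper
f=pickle.load(open('w_rest.pkl','rb'));X=cloud(f);hsv=cv2.cvtColor(f['image'],cv2.COLOR_RGB2HSV)
near=(np.hypot(X[...,0]-.53,X[...,1]+.29)<.1)
P=X[near&(X[...,2]>.013)]
hm=near&(X[...,2]>.085)
for n in('wrist','top','scene'):
    if n!='wrist':
        f=pickle.load(open(n+'0.pkl','rb'));X=cloud(f);hm=(np.hypot(X[...,0]-.53,X[...,1]+.29)<.1)&(X[...,2]>.085)
    H=X[hm];v,u=np.nonzero(hm)
    # plane fit through camera: edges -> axis plane
    l=cv2.fitLine(np.c_[u,v].astype(np.float32),cv2.DIST_L2,0,.01,.01).ravel()
    o,d1=ray(f,l[2]-8*l[0],l[3]-8*l[1]);_,d2=ray(f,l[2]+8*l[0],l[3]+8*l[1])
    nn=np.cross(d1,d2);nn/=np.linalg.norm(nn);print(n,len(H),'zmax',H[:,2].max(),'mean',H.mean(0).round(4),'plane',nn.round(4),(nn@o).round(4))
    np.save('pl_%s.npy'%n,np.r_[nn,nn@o])
pl=np.array([np.load('pl_%s.npy'%n) for n in('wrist','top','scene')])
for i,j in((0,1),(0,2),(1,2)):
    d=np.cross(pl[i,:3],pl[j,:3]);d/=np.linalg.norm(d)*np.sign(d[2]);
    p=np.linalg.lstsq(np.vstack([pl[i,:3],pl[j,:3],[0,0,1]]),np.r_[pl[i,3],pl[j,3],.1],rcond=None)[0]
    print(i,j,'axis',d.round(3),'tilt',np.arccos(d[2]).round(3),'az',np.arctan2(d[1],d[0]).round(3),'at z=.1',p.round(4))
# lsq with tilt .6
from scipy.optimize import least_squares
def ax(a): return np.array([np.sin(.6)*np.cos(a),np.sin(.6)*np.sin(a),np.cos(.6)])
o0=lambda x:np.array([x[0],x[1],.037])
r=least_squares(lambda x:np.r_[pl[:,:3]@o0(x)-pl[:,3],.07*(pl[:,:3]@ax(x[2]))],[.49,-.28,-.1]);print('tamper origin xy, az',r.x.round(4),'res',r.fun.round(4))
print('end',(o0(r.x)+.112*ax(r.x[2])).round(4))
# foot of rest
b=X;P=X[(np.hypot(X[...,0]-.5,X[...,1]+.28)<.09)]
E
python3 m2.py
```

```text
board(z~.008) ((0.5474446415901184, -0.015064254403114319), (0.24409985542297363, 0.11431413888931274), 88.1087646484375)
pad ((0.5450326204299927, -0.07800950109958649), (0.0908677950501442, 0.08984287083148956), 88.1400375366211)
collar pts (array([0.55511949, 0.07988608]), np.float64(0.07807893367378285)) 0.03838554390050425
cork top 19176 [0.52550148 0.055318   0.29548023] ((0.5449573397636414, 0.09454736113548279), 0.10057763755321503)
cork contour (array([ 0.61639611, -0.23136478]), np.float64(0.15981988380320855))
wrist 21017 zmax 0.3783499241031911 mean [ 0.5045 -0.2759  0.343 ] plane [-0.3174 -0.6608  0.6801] 0.2635
top 181 zmax 0.1365250203295843 mean [ 0.5472 -0.2928  0.1145] plane [-0.3795 -0.9096  0.169 ] 0.078
scene 143 zmax 0.13722044322673713 mean [ 0.5535 -0.2884  0.1113] plane [ 0.7789  0.1824 -0.6   ] 0.3117
0 1 axis [ 0.925 -0.373  0.069] tilt 1.502 az -0.383 at z=.1 [-3.6258  1.4456  0.1   ]
0 2 axis [0.432 0.538 0.724] tilt 0.761 az 0.894 at z=.1 [ 0.6157 -0.5915  0.1   ]
1 2 axis [ 0.623 -0.116  0.773] tilt 0.686 az -0.184 at z=.1 [ 0.5463 -0.2951  0.1   ]
tamper origin xy, az [ 0.5119 -0.3998  0.27  ] res [-0.1366  0.0976 -0.0081  0.0202 -0.0143 -0.0031]
end [ 0.5728 -0.3829  0.1294]
```

```bash
sed -i 's/m=near&(X\[...,2\]>.07);/m=near\&(X[...,2]>.07)\&(X[...,2]<.09);/; s/(X\[...,2\]>.085)/(X[...,2]>.085)\&(X[...,2]<.15)/; s/^m=near&(X\[...,2\]>.034)/m=near\&(np.hypot(X[...,0]-.549,X[...,1]-.047)<.055)\&(X[...,2]>.034)/; s/H\[:,2\].max()/H[:,2].max(),(u.mean(),v.mean())/' m2.py; python3 m2.py
```

```text
board(z~.008) ((0.5474446415901184, -0.015064254403114319), (0.24409985542297363, 0.11431413888931274), 88.1087646484375)
pad ((0.5450326204299927, -0.07800950109958649), (0.0908677950501442, 0.08984287083148956), 88.1400375366211)
collar pts (array([0.54973439, 0.04631593]), np.float64(0.04542903510250966)) 0.038270176757801234
cork top 1198 [0.59773883 0.08884552 0.07853841] ((0.5853599309921265, 0.08602511137723923), 0.0711974948644638)
cork contour (array([0.63328662, 0.11641287]), np.float64(0.018353673712389225))
wrist 1341 zmax 0.13491644678984693 (np.float64(336.84862043251303), np.float64(159.2296793437733)) mean [ 0.5516 -0.2941  0.1156] plane [-0.4036 -0.8901  0.2116] 0.0636
top 181 zmax 0.1365250203295843 (np.float64(342.3922651933702), np.float64(196.11602209944752)) mean [ 0.5472 -0.2928  0.1145] plane [-0.3795 -0.9096  0.169 ] 0.078
scene 143 zmax 0.13722044322673713 (np.float64(236.8041958041958), np.float64(139.46153846153845)) mean [ 0.5535 -0.2884  0.1113] plane [ 0.7789  0.1824 -0.6   ] 0.3117
0 1 axis [ 0.798 -0.23   0.557] tilt 0.981 az -0.28 at z=.1 [ 0.5386 -0.2919  0.1   ]
0 2 axis [ 0.622 -0.097  0.777] tilt 0.68 az -0.155 at z=.1 [ 0.5464 -0.2954  0.1   ]
1 2 axis [ 0.623 -0.116  0.773] tilt 0.686 az -0.184 at z=.1 [ 0.5463 -0.2951  0.1   ]
tamper origin xy, az [ 0.4957 -0.2865 -0.105 ] res [-0.0008  0.0008 -0.      0.     -0.0014 -0.0048]
end [ 0.5586 -0.2932  0.1294]
```

```bash
python3 - <<'E'
from h import *
import pickle
from scipy.optimize import least_squares
from m import circ
S=[]
for n in('w_rest','top0','scene0'):
    X=cloud(pickle.load(open(n+'.pkl','rb')));S.append(X[(np.hypot(X[...,0]-.545,X[...,1]+.292)<.07)&(X[...,2]>.075)&(X[...,2]<.15)])
ax=lambda a:np.array([np.sin(.6)*np.cos(a),np.sin(.6)*np.sin(a),np.cos(.6)])
def fit(P):
    x=np.array([.5,-.287,-.12])
    for _ in range(4):
        def cyl(x,P):
            d=P-[x[0],x[1],.037];t=d@ax(x[2]);return t,np.linalg.norm(d-np.outer(t,ax(x[2])),axis=1)
        t,_r=cyl(x,P);Q=P[(t>.05)&(t<.107)&(_r<.03)]
        r=least_squares(lambda x:cyl(x,Q)[1]-.014,x,loss='soft_l1',f_scale=.002);x=r.x
    return x.round(4),len(Q),np.median(abs(cyl(x,Q)[1]-.014)).round(4)
for P in S+[np.vstack(S)]: print(fit(P))
for n in('w_st','top0'):
    f=pickle.load(open(n+'.pkl','rb'));X=cloud(f);m=(np.hypot(X[...,0]-.545,X[...,1]-.042)<.03)&(X[...,2]>.074)&(X[...,2]<.084)
    h=max(cv2.findContours(m.astype('uint8'),0,1)[0],key=cv2.contourArea)[:,0]
    print(n,'cork',X[m].mean(0).round(4),circ(np.array([onplane(f,u,v,.078) for u,v in h])))
E
```

```text
(array([ 0.5084, -0.2923, -0.1155]), 1025, np.float64(0.0004))
(array([ 0.5052, -0.2892, -0.1424]), 138, np.float64(0.0007))
(array([ 0.5054, -0.2927, -0.1172]), 125, np.float64(0.0015))
(array([ 0.508 , -0.2922, -0.1146]), 1284, np.float64(0.0005))
w_st cork [0.5466 0.0417 0.0772] (array([0.54641634, 0.04177233]), np.float64(0.011832444047030669))
top0 cork [0.5445 0.0404 0.0783] (array([0.54462928, 0.04044329]), np.float64(0.010900922861139233))
```

```bash
cat > b.py <<'E'
from h import *
D=np.pi
def show(n):
    s=robot.sense();print(n,'t',round(s['t'],2),np.round(s['tcp_pos'],4),np.round(s['tcp_rot'],3),'q',np.round(s['joint_pos'],2),'F',np.round(s['wrist_force'],1),'op',round(s['opening'],3))
E
cat > c.py <<'E'
from b import *
R=[D,0,.076]
robot.grip(.7)
robot.goto([.546,.0415,.12],R);robot.move_straight([.546,.0415,.058],vel=.12);show('at')
robot.grip(0,20);show('gripped')
robot.move_straight([.546,.0415,.16],vel=.15);show('up')
robot.goto([.523,.277,.15],[D,0,.487]);robot.move_straight([.523,.277,.038],vel=.12,contact_N=6);show('bowl')
robot.grip(.5);robot.sleep(.2);robot.move_straight([.523,.277,.18],vel=.25);show('out')
f=robot.grab_frame('top');save(f,'top1.png')
cv2.imwrite('pics/top1c.png',cv2.resize(f['image'][120:300,100:380,::-1],(700,450)))
E
python3 c.py
```

```text
at t 6.53 [0.5466 0.0415 0.0589] [-3.141e+00 -2.000e-03  7.600e-02] q [-0.67  0.59  0.69  2.03 -0.57  0.72  0.46] F [-0.7  0.1  0.2] op 0.696
gripped t 6.93 [0.5464 0.0415 0.0585] [-3.141e+00 -1.000e-03  7.600e-02] q [-0.67  0.59  0.69  2.03 -0.57  0.72  0.46] F [-0.6  0.   2.7] op 0.275
up t 7.77 [0.5452 0.0417 0.1592] [-3.142e+00  2.000e-03  7.600e-02] q [-0.78  0.45  0.83  1.96 -0.42  0.91  0.34] F [ 0.2  1.1 -0.3] op 0.278
bowl t 9.79 [0.5237 0.2771 0.0387] [-3.142e+00 -2.000e-03  4.870e-01] q [-0.97  0.65  0.57  1.92 -0.52  0.72  0.4 ] F [-1.2  0.9  0.4] op 0.283
out t 11.03 [0.522  0.2769 0.1789] [-3.141e+00  2.000e-03  4.870e-01] q [-1.08  0.47  0.71  1.84 -0.36  0.97  0.27] F [ 0.2  0.5 -0.7] op 0.498
```

View pics/top1c.png

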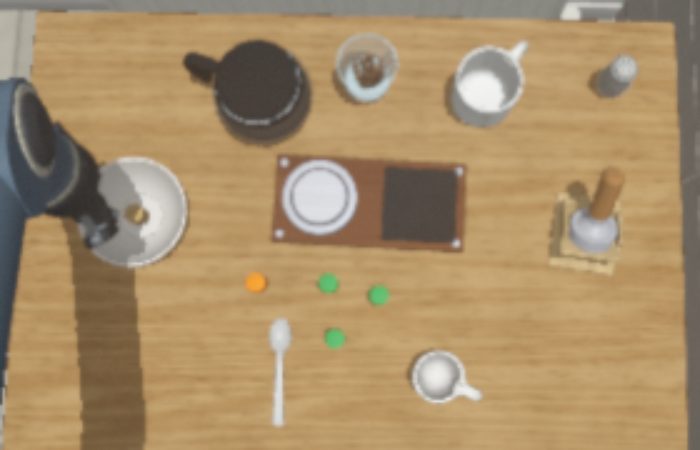

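The cork lies in the bowl (136,213 in the crop) and nothing else has moved. Next is the tamper, starting with IK checks for both grasp signs.

```bash
cat >> b.py <<'E'
from scipy.spatial.transform import Rotation as Ro
O=np.array([.507,-.291,.037]);PSI=-.12
A=np.array([np.sin(.6)*np.cos(PSI),np.sin(.6)*np.sin(PSI),np.cos(.6)])
PAD=np.array([.5452,-.0787,.011]);WELL=np.array([.5496,.0466,.040])
def rpy(z,x):
    z=np.array(z,float);x=np.array(x,float);return Ro.from_matrix(np.c_[x,np.cross(z,x),z]).as_euler('xyz')
E
python3 - <<'E'
from b import *
for s in(1,-1):
    hx=s*np.array([-np.sin(PSI),np.cos(PSI),0]);r=rpy(-A,hx);print(s,r.round(3))
    for n,p in(('pre',O+.16*A),('grasp',O+.080*A),('lift',O+.08*A+[0,0,.15])):
        q=robot.inverse_kinematics(p,r);print(n,p.round(3),None if q is None else np.round(q,2))
    for n,p in(('pad',PAD),('well',WELL)):
        for yaw in(PSI+s*D/2,):
            for h in(.09,.2):
                q=robot.inverse_kinematics(p+[0,0,h],[D,0,yaw]);print(n,yaw.__round__(2),h,None if q is None else np.round(q,2))
import pickle
f=pickle.load(open('top0.pkl','rb'));print('mill',onplane(f,347,150,.085))
E
```

```text
1 [-2.542  0.     1.451]
pre [ 0.597 -0.302  0.169] [ 0.07  0.88  0.56  1.22 -0.17  1.69  2.04]
grasp [ 0.552 -0.296  0.103] [ 0.05  0.88  0.54  1.4  -0.17  1.52  2.05]
lift [ 0.552 -0.296  0.253] [ 0.02  0.75  0.62  1.29 -0.13  1.76  2.09]
pad 1.45 0.09 [-0.31  0.47  0.49  1.99 -0.31  0.76  1.81]
pad 1.45 0.2 [-0.42  0.33  0.61  1.89 -0.23  0.98  1.74]
well 1.45 0.09 [-0.54  0.43  0.48  1.96 -0.27  0.81  1.55]
well 1.45 0.2 [-0.63  0.29  0.58  1.86 -0.18  1.04  1.48]
-1 [ 2.542  0.    -1.691]
pre [ 0.597 -0.302  0.169] [-0.15  1.08  1.12  1.24 -0.53  1.79 -0.78]
grasp [ 0.552 -0.296  0.103] [-0.18  1.09  1.09  1.42 -0.54  1.63 -0.75]
lift [ 0.552 -0.296  0.253] [-0.2   0.97  1.2   1.31 -0.45  1.84 -0.72]
pad -1.69 0.09 [-0.71  0.72  1.13  2.01 -0.82  0.96 -0.85]
pad -1.69 0.2 [-0.82  0.59  1.27  1.91 -0.63  1.12 -0.99]
well -1.69 0.09 [-0.98  0.7   1.19  1.98 -0.78  1.02 -1.1 ]
well -1.69 0.2 [-0.99  0.44  1.12  1.87 -0.45  1.11 -1.39]
mill [ 0.69521365 -0.31778975  0.085     ]
```

```bash
cat > d.py <<'E'
from b import *
hx=np.array([-np.sin(PSI),np.cos(PSI),0]);r=rpy(-A,hx)
robot.goto([.5,-.05,.33],[D,0,PSI+D/2]);robot.grip(.75)
robot.goto(O+.17*A,r);show('pre')
print('touch',robot.move_straight(O+.080*A,vel=.1,contact_N=8));show('at')
robot.grip(0,80);show('gripped')
robot.move_straight(O+.08*A+[0,0,.14],vel=.1);show('lifted')
f=robot.grab_frame('scene');g=robot.grab_frame('wrist')
a=cv2.resize(f['image'][90:270,150:350],(440,396));b=cv2.resize(g['image'],(360,270));d=np.zeros((396,800,3),'uint8');d[:,:440]=a;d[:270,440:]=b
cv2.imwrite('pics/lift.png',d[:,:,::-1])
E
python3 d.py
```

```text
pre t 13.97 [ 0.6031 -0.3016  0.1787] [-2.544 -0.     1.452] q [-0.08  0.99  0.93  1.21 -0.4   1.76  2.24] F [0.  0.8 0.4] op 0.751
touch False
at t 15.03 [ 0.5525 -0.2966  0.1037] [-2.543  0.     1.451] q [-0.12  1.    0.91  1.41 -0.41  1.57  2.28] F [ 0.6 -0.4  0.3] op 0.75
gripped t 15.45 [ 0.5525 -0.2966  0.1034] [-2.543  0.     1.451] q [-0.12  1.    0.91  1.41 -0.41  1.57  2.28] F [ 2.6 -0.8  2.3] op 0.315
lifted t 17.0 [ 0.5517 -0.2962  0.2423] [-2.54  -0.     1.451] q [-0.13  0.87  0.98  1.32 -0.32  1.77  2.28] F [ 0.1 -0.2 -2.5] op 0.313
```

View pics/lift.png

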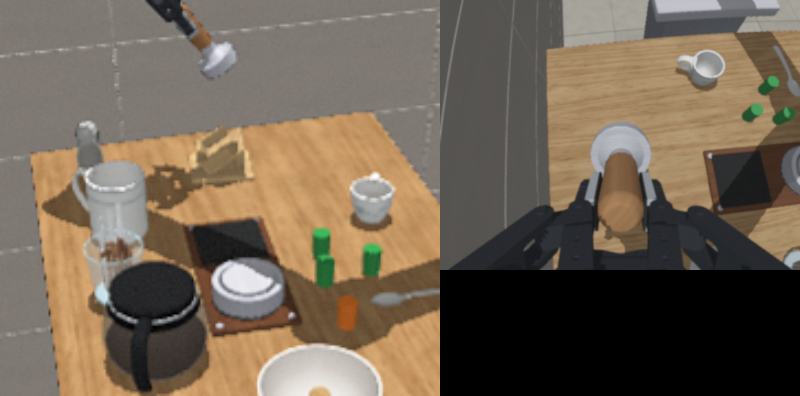

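Gripped at the expected width, and the wrist force shows the tamper's 2.5 N weight. The tamper is clear of the rest. Now I'll stand it on the pad.

```bash
cat > e.py <<'E'
from b import *
r=[D,0,PSI+D/2]
robot.goto(PAD+[0,0,.20],r);show('above')
robot.move_straight(PAD+[0,0,.095],vel=.12)
print('touch',robot.move_straight(PAD+[0,0,.070],vel=.02,contact_N=4));show('on pad')
s=robot.sense()
robot.grip(.45);robot.sleep(.3);show('released')
p=np.array(robot.sense()['tcp_pos']);robot.move_straight([p[0],p[1],.24],vel=.2);robot.sleep(.1);show('up')
import pickle
for n in('wrist','top','scene'):
    f=robot.grab_frame(n);pickle.dump(f,open(n+'2.pkl','wb'));X=cloud(f)
    m=(np.hypot(X[...,0]-PAD[0],X[...,1]-PAD[1])<.06)&(X[...,2]>.1)&(X[...,2]<.13);P=X[m]
    c=max(cv2.findContours(m.astype('uint8'),0,1)[0],key=cv2.contourArea)[:,0]
    print(n,m.sum(),P.mean(0).round(4),P[:,2].max().round(4),'contour@.123',np.mean([onplane(f,u,v,.123) for u,v in c],0).round(4))
    m=(np.hypot(X[...,0]-PAD[0],X[...,1]-PAD[1])<.05)&(X[...,2]>.022)&(X[...,2]<.04);P=X[m];print('  base',m.sum(),cv2.minEnclosingCircle(P[:,:2].astype(np.float32)))
    if n=='wrist': w=f['image']
d=np.hstack([cv2.resize(w,(400,300)),cv2.resize(f['image'][110:260,170:370],(400,300))]);cv2.imwrite('pics/pad1.png',d[:,:,::-1])
E
python3 e.py
```

```text
above t 17.98 [ 0.5457 -0.0799  0.2117] [3.141e+00 1.000e-03 1.451e+00] q [-0.74  0.48  1.09  1.91 -0.49  1.06  2.01] F [ 0.1 -0.9 -2.8] op 0.313
touch True
on pad t 19.77 [ 0.5452 -0.0786  0.0922] [-3.141e+00 -1.000e-03  1.451e+00] q [-0.6   0.62  0.92  2.01 -0.67  0.85  2.15] F [-1.   0.7  4.9] op 0.306
released t 20.34 [ 0.5441 -0.0781  0.0912] [-3.139 -0.     1.451] q [-0.6   0.62  0.92  2.01 -0.67  0.85  2.15] F [-0.2 -0.2 -0. ] op 0.454
up t 21.33 [ 0.5433 -0.0777  0.2386] [-3.136 -0.     1.451] q [-0.77  0.45  1.13  1.88 -0.45  1.11  1.98] F [-1.3 -0.5  0.3] op 0.454
wrist 901 [ 0.542  -0.0783  0.119 ] 0.1246 contour@.123 [ 0.5409 -0.0782  0.123 ]
  base 1291 ((0.5447291731834412, -0.07863783836364746), 0.02893243171274662)Traceback (most recent call last):
  File "e.py", line 13, in <module>
    c=max(cv2.findContours(m.astype('uint8'),0,1)[0],key=cv2.contourArea)[:,0]
      ~~~^^^^^^^^^^^^^^^^^^^^^^^^^^^^^^^^^^^^^^^^^^^^^^^^^^^^^^^^^^^^^^^^
ValueError: max() iterable argument is empty
```

```bash
cat > g.py <<'E'
from b import *
import pickle
r=[D,0,PSI+D/2];T=np.array([.5447,-.0786])
robot.move_straight([T[0],T[1],.14],vel=.15,attitude=r);robot.move_straight([T[0],T[1],.091],vel=.08);show('at')
robot.grip(0,80);show('gripped')
g=np.array(robot.sense()['tcp_pos'])
robot.move_straight([T[0],T[1],.19],vel=.12)
robot.move_straight([WELL[0],WELL[1],.19],vel=.15)
robot.move_straight([WELL[0],WELL[1],.140],vel=.1);robot.sleep(.2);show('hover')
f=robot.grab_frame('wrist');pickle.dump(f,open('hov.pkl','wb'));X=cloud(f)
near=np.hypot(X[...,0]-WELL[0],X[...,1]-WELL[1])
P=X[(near<.05)&(X[...,2]>.072)&(X[...,2]<.088)];print('base top',len(P),P[:,2].mean(),cv2.minEnclosingCircle(P[:,:2].astype(np.float32)))
P=X[(near<.056)&(X[...,2]>.035)&(X[...,2]<.042)];print('collar',len(P),cv2.minEnclosingCircle(P[:,:2].astype(np.float32)))
s=robot.grab_frame('scene');pickle.dump(s,open('hovs.pkl','wb'))
d=np.hstack([cv2.resize(f['image'],(400,300)),cv2.resize(s['image'][110:260,170:370],(400,300))]);cv2.imwrite('pics/hov.png',d[:,:,::-1])
E
python3 g.py
```

```text
at t 23.01 [ 0.5449 -0.0789  0.0911] [3.141 0.    1.45 ] q [-0.6   0.62  0.92  2.01 -0.67  0.85  2.15] F [-0.1  0.3 -0.2] op 0.446
gripped t 23.27 [ 0.5452 -0.0786  0.0916] [ 3.14  -0.     1.451] q [-0.6   0.62  0.92  2.01 -0.67  0.85  2.15] F [-0.1  0.2  3.2] op 0.31
hover t 26.07 [0.5501 0.0466 0.1406] [ 3.14  -0.     1.451] q [-0.89  0.57  1.01  1.97 -0.6   0.94  1.88] F [ 0.2  0.2 -3.4] op 0.306
base top 3519 0.08086880360376678 ((0.5498896837234497, 0.04647188261151314), 0.029078202322125435)
collar 3701 ((0.5495880246162415, 0.046234991401433945), 0.04602917283773422)
```

View pics/hov.png

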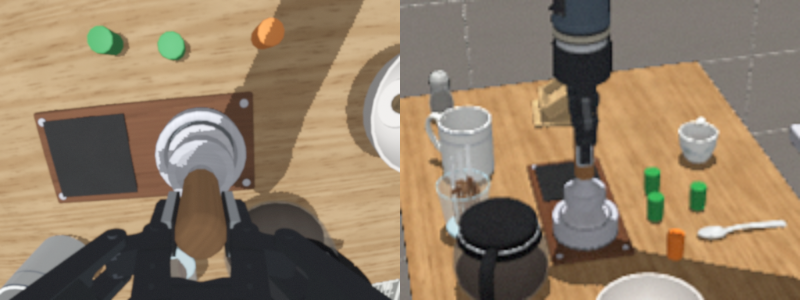

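The tamper is held over the collar, with base and collar centres within 0.5 mm and both radii correct. Pressing now.

```bash
cat > p.py <<'E'
from b import *
import pickle
x,y=WELL[:2]
robot.move_straight([x,y,.126],vel=.05)
print('stop',robot.move_straight([x,y,.094],vel=.015,contact_N=18));show('press')
for i in range(4): robot.sleep(.25);s=robot.sense();print(np.round(s['tcp_pos'],4),np.round(s['wrist_force'],1),np.round(s['torque'],2))
f=robot.grab_frame('wrist');X=cloud(f);near=np.hypot(X[...,0]-x,X[...,1]-y)
P=X[(near<.05)&(X[...,2]>.041)&(X[...,2]<.056)];print('base top',len(P),np.median(P[:,2]),cv2.minEnclosingCircle(P[:,:2].astype(np.float32)))
Q=P[np.abs(P[:,2]-np.median(P[:,2]))<.003];print('slope',np.linalg.lstsq(np.c_[Q[:,:2]-Q[:,:2].mean(0),np.ones(len(Q))],Q[:,2],rcond=None)[0].round(3))
E
python3 p.py
```

```text
stop True
press t 27.94 [0.55   0.0465 0.1064] [-3.141e+00 -1.000e-03  1.451e+00] q [-0.85  0.61  0.96  2.   -0.66  0.88  1.92] F [-1.1  0.9  7.2] op 0.308
[0.55   0.0465 0.1064] [-1.5  0.1  7.9] [0.1  0.51 0.02]
[0.55   0.0465 0.1064] [-0.9 -0.4  7.6] [0.06 0.44 0.02]
[0.55   0.0465 0.1064] [-1.9  0.2  7.4] [0.1  0.51 0.02]
[0.55   0.0465 0.1064] [-2.1  0.1  7.9] [0.08 0.49 0.04]
base top 3645 0.04594148368899793 ((0.549429714679718, 0.04657100513577461), 0.029086055234074593)
slope [0.002 0.004 0.046]
```

Depth puts the base underside at about 0.026, with almost no slope, but about 10 N is borderline for the stop. I'll press a little harder to make sure.

```bash
cat > p2.py <<'E'
from b import *
x,y=WELL[:2];z=robot.sense()['tcp_pos'][2]
print('stop',robot.move_straight([x,y,z-.006],vel=.01,contact_N=10));show('press')
for i in range(4): robot.sleep(.2);s=robot.sense();print(np.round(s['tcp_pos'],4),np.round(s['wrist_force'],1),np.round(s['torque'],2))
f=robot.grab_frame('wrist');X=cloud(f);near=np.hypot(X[...,0]-x,X[...,1]-y)
P=X[(near<.05)&(X[...,2]>.041)&(X[...,2]<.056)];print('base top',len(P),np.median(P[:,2]),cv2.minEnclosingCircle(P[:,:2].astype(np.float32)))
Q=P[np.abs(P[:,2]-np.median(P[:,2]))<.003];print('slope',np.linalg.lstsq(np.c_[Q[:,:2]-Q[:,:2].mean(0),np.ones(len(Q))],Q[:,2],rcond=None)[0].round(3))
E
python3 p2.py
```

```text
stop True
press t 29.27 [0.5501 0.0464 0.1064] [-3.141e+00 -2.000e-03  1.451e+00] q [-0.85  0.61  0.96  2.   -0.66  0.88  1.92] F [-1.   1.   7.1] op 0.305
[0.5501 0.0464 0.1064] [-2.1 -0.1  7.3] [0.13 0.53 0.02]
[0.5501 0.0464 0.1064] [-1.2  0.9  6.4] [-0.    0.52 -0.  ]
[0.5501 0.0464 0.1064] [-0.9 -0.   7.5] [ 0.09  0.53 -0.01]
[0.5501 0.0464 0.1064] [-1.9  0.6  7.4] [0.07 0.57 0.06]
base top 3646 0.045957391176665675 ((0.5494455695152283, 0.04655739292502403), 0.02893688715994358)
slope [0.001 0.005 0.046]
```

The height didn't change under 10 N more, so the plate is on its stop. The contact move relaxes after stopping, so I'll hold a small position offset to keep firm force.

```bash
cat > p3.py <<'E'
from b import *
x,y=WELL[:2];z=robot.sense()['tcp_pos'][2]
for d in(.001,.002,.003):
    robot.move_straight([x,y,z-d],vel=.01);robot.sleep(.2);s=robot.sense();F=np.array(s['wrist_force']);print(d,np.round(s['tcp_pos'],4),F.round(1),np.round(s['tcp_rot'],4))
    if F[2]>14: break
robot.sleep(.6);show('held')
E
python3 p3.py
```

```text
0.001 [0.5502 0.0463 0.1064] [-2.6 -0.2 10.5] [-3.1413e+00 -2.4000e-03  1.4507e+00]
0.002 [0.5505 0.0462 0.1062] [-4.   0.1 16.6] [-3.1416 -0.0032  1.4507]
held t 31.62 [0.5505 0.0462 0.1062] [-3.142e+00 -3.000e-03  1.451e+00] q [-0.85  0.61  0.96  1.99 -0.66  0.88  1.92] F [-4.9 -0.3 17.5] op 0.307
```

The force rises steeply with no travel, so it is bottomed, level, and was held for over 0.8 s. Now back to the pad.

```bash
cat > q.py <<'E'
from b import *
import pickle
r=[D,0,PSI+D/2];T=np.array([.5449,-.0786]);x,y=WELL[:2]
robot.move_straight([x,y,.135],vel=.04);robot.move_straight([x,y,.18],vel=.12)
robot.move_straight([T[0],T[1],.18],vel=.15);robot.move_straight([T[0],T[1],.097],vel=.1)
print('touch',robot.move_straight([T[0],T[1],.075],vel=.02,contact_N=4));show('on pad')
robot.grip(.45);robot.sleep(.3);show('released')
p=np.array(robot.sense()['tcp_pos']);robot.move_straight([p[0],p[1],.26],vel=.2)
robot.sleep(.1);f=robot.grab_frame('wrist');X=cloud(f);near=np.hypot(X[...,0]-T[0],X[...,1]-T[1])
P=X[(near<.05)&(X[...,2]>.022)&(X[...,2]<.04)];print('base',len(P),np.median(P[:,2]),cv2.minEnclosingCircle(P[:,:2].astype(np.float32)))
P=X[(near<.05)&(X[...,2]>.12)&(X[...,2]<.13)];print('end',len(P),P.mean(0).round(4))
robot.goto([.45,.15,.36],[D,0,.3]);show('away')
f=robot.grab_frame('top');s=robot.grab_frame('scene');X=cloud(f)
n=np.hypot(X[...,0]-WELL[0],X[...,1]-WELL[1]);print('plate top',np.nanmedian(X[n<.02][:,2]))
for c in('carafe',(203,155)),('sugar',(247,148)),('mug',(294,155)),('mill',(347,151)):
    a=pickle.load(open('top0.pkl','rb'))['image'].astype(int);u,v=c[1];print(c[0],'mean diff',abs(a-f['image'])[v-14:v+14,u-14:u+14].mean().round(1))
d=np.hstack([cv2.resize(f['image'][120:300,100:370],(400,267)),cv2.resize(s['image'][115:315,165:365],(267,267))]);cv2.imwrite('pics/end.png',d[:,:,::-1])
E
python3 q.py
```

```text
touch True
on pad t 35.52 [ 0.5452 -0.0784  0.0916] [-3.141e+00 -2.000e-03  1.451e+00] q [-0.6   0.62  0.92  2.01 -0.67  0.85  2.15] F [0.3 0.7 5.2] op 0.308
released t 36.1 [ 0.5441 -0.078   0.0906] [-3.138e+00 -2.000e-03  1.451e+00] q [-0.6   0.62  0.92  2.01 -0.67  0.85  2.15] F [ 1.  -0.4 -0.1] op 0.449
base 1158 0.03089547187239128 ((0.5447520017623901, -0.07819684594869614), 0.02906680665910244)
end 473 [ 0.5443 -0.0782  0.122 ]
away t 39.01 [0.4501 0.1496 0.3598] [3.141 0.    0.299] q [-1.46  0.02  1.09  1.86 -0.02  1.27 -0.06] F [-0.1 -0.2  0.1] op 0.449
plate top 0.04001898771028165
carafe mean diff 5.1
sugar mean diff 9.2
mug mean diff 9.7
mill mean diff 8.9
```

View pics/end.png

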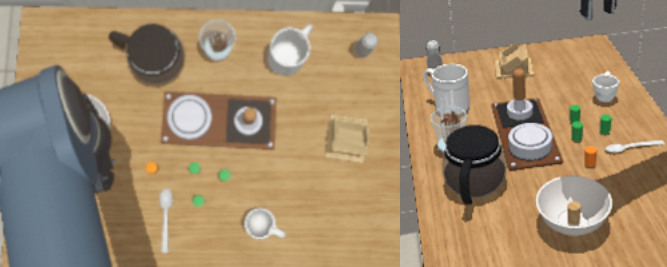

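The tamper stands upright on the pad (base height 0.031, end directly above the base). The plate is up at 0.040, the cork stands in the bowl (scene panel 574,211), and the bystanders are in place. Handing in.

```bash
python3 -c "
from plant import robot
robot.close_job();print(robot.sense()['t'])"
```

```text
the job is handed in; nothing more can be done
the job is handed in; nothing more can be done
```

I did every step in the required order and handed the job in at about 39 s of the 72 s allowed. No verdict is reported, so the outcome below rests on my own checks.

**What I did:**
- I put the cork in the white bowl.
- I lifted the tamper out of its rest along its handle axis, stood it on the pad and let go.
- I took it again by the handle, pressed the plate down, and stood it back on the pad.

**Press:**
- The tamper's base and the collar were within about 0.5 mm of each other just before pressing.
- Under load the base's underside was at about 26 mm, where the stop should be, with a slope of about 0.005.
- My first press ended at only about 10 N on the plate, borderline for bottoming out, because the arm eased off after the contact stop. I then pressed to about 20 N and held it for over 0.6 s. The base moved only 0.2 mm more, so I take the plate as bottomed out.

**End state:**
- The tamper stands upright, about 1 mm from the pad's centre, with its end directly above its base.
- The plate is back up at 40 mm.
- The cork stands in the bowl, and the arm is clear of everything.
- By eye, the carafe, mug, sugar glass and shaker have not moved. My image difference for them (5 to 10 grey levels) is inconclusive because the shadows changed.

**Disagreements:**
- The camera views differed by a few millimetres for the leaning tamper and the well, so I relied on the close wrist views.
- The first check on the pad stopped early because the arm blocked the top view. The wrist view alone confirmed that placing.

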